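# Open both shutters of the microscope's light source

## Robot

A 6-joint arm with a two-finger parallel gripper is mounted at the origin on the work surface. World frame = base frame: x ahead of the robot, y to its left, z up, the work surface at z = 0. Lengths are in m, angles in rad, forces in N, time in s.
With the tool pointing down it reaches from about 0.425 to 0.95 m from the base axis. Payload 3.5 kg.
Tool frame: the origin (TCP) lies midway between the tips of the shut fingers; the grasp point (between the pads) lies 19 mm behind it; z points along the fingers, y is the line along which they close (so a half turn about z gives the same grasp; the last joint's range is limited). The gripper opens to 85 mm and grips with 20 to 120 N. Pads are 22 mm wide; open, the fingers measure 114 mm over their backs; the gripper's body (76 mm by 85 mm) begins 54 mm behind the grasp point. The pads swing forward as they close: fully open they stand 13 mm farther back than shut.
Start: joints at [-1.393, 0.286, 1.577, -0, 1.279, -0.15], TCP at [0.217, -0.639, 0.231] pointing down, gripper open.
Joint ranges: [-2.77, 2.77], [-0.9, 2.22], [0.21, 2.48], [-1.53, 4.67], [0.24, 2.81], [-2.84, 2.84]. Speed limits (rad/s): [2.79, 2.79, 3.14, 3.14, 3.14, 3.14].

## Interface

Orientations are given as a unit quaternion [x, y, z, w].
In Python, from plant import get_state, read_camera, ctrl gives the robot as it stands.
- The arm moves only by the shell command python3 -m crank 'ROWS' [FORCE]. ROWS is JSON, a list of rows, each a list of 3 entries, a list of its own where there are three numbers: the shift along the tool's x, y, z in mm, then the turn about the tool's z in degrees, then the closure in counts, from 0 (fully open) to 255 (shut). In form: [[[tx, ty, tz], yaw, claw], ...]. A call has 1 to 10 rows; each row is the pose to reach, as a shift and turn from the pose commanded when the call began, along the tool's axes at that moment; what a row does not reach only later rows make up. A row lasts 1/10 s, in which the tool goes at most 50 mm and 8.59 degrees, less where a joint would pass 70% of its speed; a pose out of reach is approached as far as the arm can. A call with a gripper value outside its range is refused whole. The fingers move at their own pace and stop on an object; FORCE is the grip in N (left out, the last holds). Time passes only in rows, so rows that repeat a pose let the fingers close. It gives the time, the measured TCP pose, the force, the opening and the grip force at its end, in the units of the state.
- get_state(): the state, without advancing time (a new reading comes with each control period).
- read_camera(name): name is "scene" or "top" or "wrist"; returns a dict with "frame" (384x512x3 uint8, blue, green, red), "range_z" (384x512 float32, m along the optical axis (not along the pixel's ray), 0 where there is no reading), "vfov" (degrees; the focal length in pixels is half the picture's height over the tangent of half this angle, whatever the lens; pixels are square), "cx", "cy" (the principal point, pixels), "k1" (the pictures are not rectified: a ray, as slopes to the right and down, at radius r is drawn at 1 + k1 r^2 times it, then the intrinsics apply), "origin" and "orientation" of the camera in the world. Camera axes: x right, y down, z forward; pixel columns grow to the right and rows downward; lengths in m; the calibration is good to about 2 mm. A picture is of the moment at which its call begins.
- ctrl.sign_off(): hands the job in; it is judged then, once.
The state is a dict: "time": time; "qpos": joint angles; "dq": joint speeds; "joint_efforts": joint torques, N m; "eef_pos": TCP position; "tcp_rot": TCP orientation; "contact_force": force on the tool from outside, world axes, zero at the start; "wrist_torque": the same for the moment, N m; "opening": opening from 0.0 (shut) to 1.0 (fully open); "finger_force": force on a finger pad.
Only numpy, scipy, OpenCV 4.12 (cv2) and the standard library are available. Lean on these libraries where they do the work, as an engineer would, in place of code of your own. Each camera call takes 0.05 s, during which the arm holds its last target. There are 200 camera calls.

## Task

The cold-light source on the bench has two sliding shutter levers on its top, one for each light guide. Open both shutters all the way: with the fingertips or the side of the fingers, push each lever away from the front panel, past its half-open click, until it sits at its far end stop. Do not pinch the levers or force them hard against the stops, and leave the lens, eyepiece and jar standing as they are; finish with the robot clear of everything.

Things in the scene. Friction and masses are not known exactly. Their poses are not given: they have to be found in the camera images.
- light_source: white/grey cold-light source fixed to the bench, 220 (x) x 200 (y) x 110 mm high with a flat top; origin under its centre, on the bench; z up, +x from front panel (rocker, dial; near the robot) to rear. Slots in the top along x at y = +45 and -45 mm; dots beside them grow from closed (front) to fully open (rear). Dark light guides curve from the rear to 200 mm behind and beside, all under 122 mm high.
- lever_left (a point): centre of the black tab of the left shutter lever (at the case's +y side). Tab 14 mm (x, sliding direction) x 26 mm (y) x 26 mm (z), on a thin stem; it spans 11 to 37 mm above the case's top, so this point is 24 mm above the top, 134 mm above the bench. Axes as light_source.
- lever_right (a point): centre of the black tab of the right shutter lever (at the case's -y side). Tab 14 mm (x, sliding direction) x 26 mm (y) x 26 mm (z), on a thin stem; it spans 11 to 37 mm above the case's top, so this point is 24 mm above the top, 134 mm above the bench. Axes as light_source.
- shutter_left (a joint): left shutter lever, m slid along the case's +x: 0 closed (tab centre at case x = -35 mm), about 0.030 (between the ridges) half open, 0.060 fully open at its end stop (+25 mm). A click ridge (8 mm to either side of 0.015 and of 0.045) takes about 5 N to pass; between ridges it slides with 1 N and stays where left, so it must be pushed home. Starts anywhere from closed to half open (0 to 0.036).
- shutter_right (a joint): right shutter lever, m slid along the case's +x: 0 closed (tab centre at case x = -35 mm), about 0.030 (between the ridges) half open, 0.060 fully open at its end stop (+25 mm). A click ridge (8 mm to either side of 0.015 and of 0.045) takes about 5 N to pass; between ridges it slides with 1 N and stays where left, so it must be pushed home. Starts anywhere from closed to half open (0 to 0.036).
- objective: steel objective lens with a black band, 33 mm diameter, 42 mm tall, standing loose on the case's top near its rear edge, behind the levers; 0.12 kg; origin at the centre of its underside. To be left alone.
- jar: glass sample jar, 48 mm diameter, 62 mm tall, standing loose on the bench to the left of the case; 0.11 kg; origin at the centre of its underside. To be left alone.
- eyepiece: grey eyepiece with a black ring, 42 mm diameter, 62 mm tall, standing loose on the bench to the right of the case; 0.14 kg; origin at the centre of its underside. To be left alone.

How it is judged:
At the end, for the whole second after the job is handed in: both shutter levers rest within 4 mm of their fully open end stops (joint above 0.056 m); the objective lens, the jar and the eyepiece stand upright within 15 mm of where they were (value of joint each of shutter_left, shutter_right above 0.056 m and distance of each of objective, jar, eyepiece from where it was at the start of the episode below 0.015 m and angle between each of objective, jar, eyepiece's own z axis and vertical below 0.1 rad); the robot touches nothing.
It fails at once if the left lever is pinched between the fingers instead of pushed (contact force between the fingers and light_source above 1 N and x of the grasp point in the frame of lever_left between -0.007 and 0.007 m and y of the grasp point in the frame of lever_left between -0.013 and 0.013 m and z of the grasp point in the frame of lever_left between -0.04 and 0.022 m).
It fails at once if the right lever is pinched between the fingers instead of pushed (contact force between the fingers and light_source above 1 N and x of the grasp point in the frame of lever_right between -0.007 and 0.007 m and y of the grasp point in the frame of lever_right between -0.013 and 0.013 m and z of the grasp point in the frame of lever_right between -0.04 and 0.022 m).
It fails at once if the levers or the light source are forced: the fingers bear on them with more than 40 N (contact force between the fingers and light_source above 40 N).
It fails at once if the objective lens, the jar or the eyepiece is shoved, lifted or knocked (more than 15 mm) (distance of any of objective, jar, eyepiece from where it was at the start of the episode above 0.015 m).
It also fails if it takes over 40 s, if anything falls off the work surface, if the arm or the gripper's body presses on something with over 40 N, if the wrist force passes 120 N, or if a joint passes its speed limit or range.

## Working session

There is one attempt and no reset: what is moved stays moved. The work goes in short steps, Python scripts to look and compute and a shell command to move; the robot and the scene stay as the last step left them, time stands still between calls to the robot, and variables do not carry over. Pictures are saved under pics/ and viewed, at most 10 in all, crops included, and the job is handed in when it is done.

```bash
mkdir -p pics; ls; cat > h.py <<'E'
import numpy as np, cv2
from scipy.spatial.transform import Rotation as R
from plant import get_state, read_camera, ctrl
def K(c):
    h,w=c["frame"].shape[:2]; f=h/2/np.tan(np.radians(c["vfov"])/2)
    return np.array([[f,0,c["cx"]],[0,f,c["cy"]],[0,0,1.]])
def slopes(c,uv):
    D=np.array([c["k1"],0,0,0,0.])
    return cv2.undistortPoints(np.asarray(uv,float).reshape(-1,1,2),K(c),D).reshape(-1,2)
def plane(c,uv,z):
    s=slopes(c,uv); d=R.from_quat(c["orientation"]).apply(np.c_[s,np.ones(len(s))]); o=np.array(c["origin"])
    return o+d*((z-o[2])/d[:,2])[:,None]
def cloud(c):
    h,w=c["range_z"].shape; u,v=np.meshgrid(np.arange(w),np.arange(h))
    s=slopes(c,np.c_[u.ravel(),v.ravel()]); z=c["range_z"].ravel()
    p=R.from_quat(c["orientation"]).apply(np.c_[s*z[:,None],z])+np.array(c["origin"])
    p[z==0]=np.nan
    return p.reshape(h,w,3)
E
python3 - <<'E'
from h import *
ims=[]
for n in("scene","top"):
    c=read_camera(n); np.save(f"{n}.npy",c,allow_pickle=True); ims.append(c["frame"]); print(n,c["vfov"],c["k1"],c["origin"],c["orientation"])
cv2.imwrite("pics/a.png",ims[0]); cv2.imwrite("pics/b.png",ims[1])
s=get_state(); print(s)
E
```

```text
pics
scene 51.52434379295956 0.04913896086256078 [ 0.8499757  -0.41220012  0.88772935] [ 0.93211778  0.22427418 -0.07172376 -0.2751604 ]
top 49.626117551931685 -0.07651947851705138 [0.54553021 0.05074971 1.0134088 ] [ 0.71024432 -0.7033863   0.02018217 -0.01983443]
{'time': 0.1, 'qpos': array([-1.39300389e+00,  2.87098664e-01,  1.57809469e+00, -5.85327818e-06,
        1.27862284e+00, -1.50012183e-01]), 'dq': array([-4.90250813e-04, -2.34829903e-03, -4.92352833e-03, -5.44617495e-05,
       -1.06308608e-03,  1.78833302e-03]), 'joint_efforts': array([ 1.56127528e-03, -4.07298052e+01, -2.93700296e+01, -1.00817174e-04,
        3.43009699e-03,  1.34595012e-06]), 'eef_pos': array([ 0.2172334 , -0.63842703,  0.23003642]), 'tcp_rot': array([ 9.86597312e-01,  1.63170184e-01, -1.82435207e-05, -1.11162335e-03]), 'contact_force': array([-0.0668572 , -0.95703214, -0.10155656]), 'wrist_torque': array([-0.04246488,  0.04672848,  0.01408391]), 'finger_force': 0.0, 'opening': 1.0005158677536352}
```

View pics/a.png

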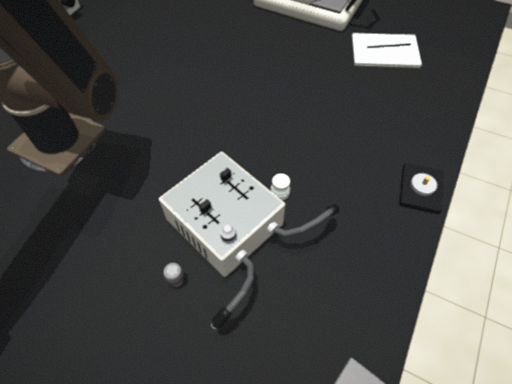

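View pics/b.png

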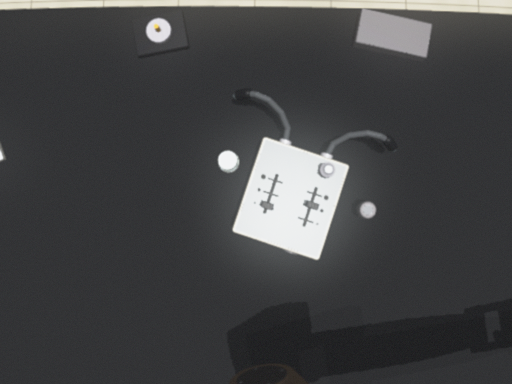

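The top view shows the case with corners at about (264,138), (348,164), (320,258) and (234,231). The left tab is near (267,206) and the right near (311,205). The lens is at (326,170), the jar at (228,161) and the eyepiece at (368,210). Next I measure the case pose and the tabs.

```bash
python3 - <<'E'
from h import *
for n in("top","scene"):
    c=np.load(n+".npy",allow_pickle=True).item(); P=cloud(c); z=P[...,2]
    box=(P[...,0]>.3)&(P[...,0]<.9)&(abs(P[...,1])<.35)
    top=(box&(abs(z-.11)<.012)).astype(np.uint8)
    k,l,st,_=cv2.connectedComponentsWithStats(top); i=1+st[1:,4].argmax()
    q=P[l==i][:,:2]
    r=cv2.minAreaRect((q*1000).astype(np.float32)); print(n,"rect",r, "z",np.median(z[l==i]))
    # bright mask rect on plane z=.11 (top view)
    if n=="top":
        g=c["frame"].min(2); m=(g>130).astype(np.uint8); m[:120]=0
        k,l2,st,_=cv2.connectedComponentsWithStats(m); j=l2[200,290]
        hull=cv2.convexHull(np.argwhere(l2==j)[:,::-1].astype(np.int32)).reshape(-1,2)
        print("bright",cv2.minAreaRect((plane(c,hull,.11)[:,:2]*1000).astype(np.float32)))
        box4=cv2.boxPoints(r)
        e=[box4[a]-box4[a-1] for a in range(4)]; e=max(e,key=np.linalg.norm); e=e/np.linalg.norm(e); e*=np.sign(e[0])
        ctr=np.array(r[0])/1000; yaw=np.arctan2(e[1],e[0]); print("yaw",np.degrees(yaw))
    A=np.array([[np.cos(yaw),np.sin(yaw)],[-np.sin(yaw),np.cos(yaw)]])
    L=(P[...,:2]-ctr)@A.T
    hi=(z>.138)&(z<.16)&(abs(L[...,0])<.1)&(abs(L[...,1])<.09)
    for s in(1,-1):
        m=hi&(abs(L[...,1]-s*.045)<.025)&(L[...,0]<.05)
        print("lever",s,m.sum(),L[m].min(0)*1000,L[m].max(0)*1000,np.median(z[m]) if m.any() else 0)
    m=hi&(L[...,0]>.05); print("obj",L[m].min(0),L[m].max(0), z[m].max())
E
```

```text
top rect ((558.668701171875, -20.801589965820312), (200.72740173339844, 220.36888122558594), 71.97084045410156) z 0.1096856524964192
bright ((562.743408203125, -20.920989990234375), (200.09445190429688, 232.33941650390625), 72.06949615478516)
yaw -18.029163
lever 1 81 [-38.41027431  32.82075094] [-25.17182692  57.92270699] 0.14624407288197416
lever -1 84 [ -7.86900674 -58.05676959] [  5.47332543 -31.42488733] 0.14632938004184193
obj [ 0.06463483 -0.06759727] [ 0.09695483 -0.03635035] 0.15496282793986405
scene rect ((560.1778564453125, -22.526199340820312), (199.53590393066406, 220.5018310546875), 72.0856704711914) z 0.11077660884863172
lever 1 80 [-37.16915968  30.13694027] [-22.60510731  57.36836319] 0.146641670135378
lever -1 89 [ -5.95985802 -58.89886932] [  8.17645469 -32.713192  ] 0.1471080356517227
obj [ 0.06638073 -0.06960152] [ 0.09795839 -0.03833726] 0.1561159128584615
```

Both views agree: case centre about (0.559, -0.0215), yaw -18°. The left tab is at case x ≈ -31 mm (nearly closed) and the right at about 0 mm (half open). I shut the fingers, align the tool x with the case x, and move above a point in front of the left lever.

```bash
python3 -m crank '[[[501,-548,0],36.8,255],[[501,-548,0],36.8,255],[[501,-548,0],36.8,255],[[501,-548,0],36.8,255],[[501,-548,0],36.8,255],[[501,-548,0],36.8,255],[[501,-548,0],36.8,255],[[501,-548,0],36.8,255],[[501,-548,0],36.8,255],[[501,-548,0],36.8,255]]' 20; cat > w.py <<'E'
from h import *
s=get_state(); p=s["eef_pos"]; r=R.from_quat(s["tcp_rot"])
Rc=R.from_euler("z",-18.03,degrees=True); o=np.array([.559,-.0215,0])
print("t",s["time"],"tcp in case mm",(Rc.inv().apply(p-o)*1000).round(1),"F case",Rc.inv().apply(s["contact_force"]).round(1),"open",round(s["opening"],2))
print("tool x yaw",np.degrees(np.arctan2(*r.as_matrix()[[1,0],0])).round(2),"q",s["qpos"].round(2))
def go(x,y,z): print("go",(x,y,z),(r.inv().apply(o+Rc.apply(np.array([x,y,z])/1000)-p)*1000).round(1))
E
python3 - <<'E'
from w import *
go(-62,45,231)
E
```

```text
time: 1.1
eef_pos: [0.4181, -0.179, 0.2311]
tcp_rot: [0.988, -0.157, 0.0, -0.0]
contact_force: [0.3, -1.1, 0.2]
opening: 0.001
finger_force: 0.0
t 1.1 tcp in case mm [ -85.3 -193.3  231.1] F case [ 0.7 -0.9  0.2] open 0.0
tool x yaw -18.05 q [-0.63 -0.22  2.1   0.    1.26  1.26]
go (-62, 45, 231) [ 2.320e+01 -2.384e+02  1.000e-01]
```

```bash
python3 -m crank '[[[23,-238,0],0,255],[[23,-238,0],0,255],[[23,-238,0],0,255],[[23,-238,0],0,255],[[23,-238,0],0,255],[[23,-238,0],0,255],[[23,-238,0],0,255],[[23,-238,0],0,255],[[23,-238,0],0,255]]'; python3 - <<'E'
from w import *
go(-62,45,125)
c=read_camera("wrist"); cv2.imwrite("pics/w.png",c["frame"])
P=cloud(c); z=P[...,2]; L=Rc.inv().apply((P-o).reshape(-1,3)).reshape(P.shape)*1000
for s in(1,-1):
    m=(z>.138)&(z<.16)&(abs(L[...,1]-s*45)<22)&(abs(L[...,0]+10)<45)
    if m.any(): print("lever",s,m.sum(),np.percentile(L[m],[2,98],axis=0).round(1))
E
```

```text
time: 2.0
eef_pos: [0.5131, 0.037, 0.2312]
tcp_rot: [0.988, -0.158, -0.0, 0.0]
contact_force: [-0.1, -0.7, 0.3]
opening: 0.003
finger_force: 0.0
t 2.0 tcp in case mm [-61.8  41.4 231.2] F case [ 0.2 -0.7  0.3] open 0.0
tool x yaw -18.13 q [-0.13 -0.07  1.97 -0.    1.25  1.76]
go (-62, 45, 125) [ -0.2  -3.7 106.2]
lever 1 653 [[-38.9  33.9 139.1]
 [-25.1  58.4 149. ]]
lever -1 725 [[ -7.8 -55.7 139.4]
 [  5.7 -30.5 148.7]]
```

View pics/w.png

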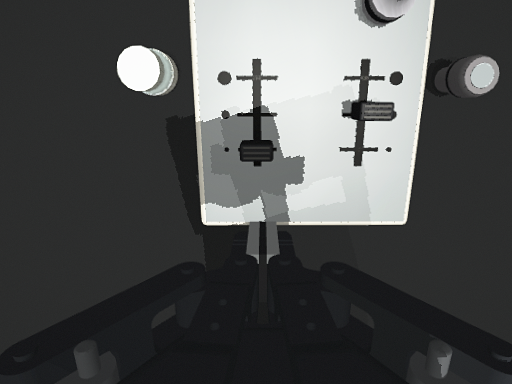

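The wrist view confirms it: the left tab at (257,151) is nearly closed, case x ≈ -32. The right tab at (374,110) is half open, x ≈ -1. The shut fingers are aligned in front of the left tab. Next: descend, then push.

```bash
python3 -m crank '[[[0,0,35],0,255],[[0,0,70],0,255],[[0,0,95],0,255],[[0,0,105],0,255],[[0,0,105],0,255],[[0,0,105],0,255]]'; python3 - <<'E'
from w import *
go(7,45,125)
E
```

```text
time: 2.65
eef_pos: [0.5144, 0.0376, 0.1277]
tcp_rot: [0.988, -0.157, 0.001, -0.0]
contact_force: [0.9, 0.3, 0.2]
opening: 0.0
finger_force: 0.0
t 2.65 tcp in case mm [-60.7  42.4 127.7] F case [0.7 0.6 0.2] open 0.0
tool x yaw -18.06 q [-0.12  0.05  2.05 -0.    1.04  1.76]
go (7, 45, 125) [67.7 -2.6  2.8]
```

```bash
python3 -m crank '[[[6,-2,1],0,255],[[12,-2,1],0,255],[[18,-2,1],0,255],[[24,-2,1],0,255],[[30,-2,1],0,255],[[36,-2,1],0,255],[[42,-2,1],0,255],[[48,-2,1],0,255],[[54,-2,1],0,255],[[57,-2,1],0,255]]'; python3 - <<'E'
from w import *
go(7,45,125)
E
```

```text
time: 3.65
eef_pos: [0.568, 0.0226, 0.1254]
tcp_rot: [0.988, -0.157, -0.001, -0.0]
contact_force: [-2.8, 2.1, 3.3]
opening: 0.0
finger_force: 1.8
t 3.65 tcp in case mm [ -5.1  44.7 125.4] F case [-3.3  1.1  3.3] open 0.0
tool x yaw -18.02 q [-0.14  0.17  1.92  0.    1.05  1.75]
go (7, 45, 125) [12.1 -0.3  0.4]
```

```bash
python3 -m crank '[[[3,0,0],0,255],[[5,0,0],0,255],[[7,0,0],0,255],[[8,0,0],0,255],[[8,0,0],0,255]]'; python3 - <<'E'
from w import *
go(7,45,125)
c=read_camera("wrist"); cv2.imwrite("pics/w2.png",c["frame"])
P=cloud(c); z=P[...,2]; L=Rc.inv().apply((P-o).reshape(-1,3)).reshape(P.shape)*1000
m=(z>.142)&(z<.155)&(abs(L[...,1]-45)<16)&(abs(L[...,0]-18)<25)
print(m.sum(),np.percentile(L[m],[2,98],axis=0).round(1) if m.any() else "")
E
```

```text
time: 4.15
eef_pos: [0.5762, 0.0197, 0.1252]
tcp_rot: [0.988, -0.157, 0.0, 0.0]
contact_force: [-0.2, -0.9, 0.4]
opening: -0.002
finger_force: 0.0
t 4.15 tcp in case mm [  3.6  44.5 125.2] F case [ 0.1 -1.   0.4] open -0.0
tool x yaw -18.02 q [-0.14  0.18  1.91 -0.    1.05  1.74]
go (7, 45, 125) [ 3.4 -0.5  0.2]
2569 [[  9.   32.5 142.8]
 [ 27.6  58.1 154.3]]
```

```bash
python3 -m crank '[[[1,0,0],0,255],[[2,0,0],0,255],[[2,0,0],0,255]]'; python3 -c "import w"; python3 -m crank '[[[0.5,0,0],0,255],[[1,0,0],0,255],[[1,0,0],0,255]]'; python3 -c "import w"
```

```text
time: 4.5
eef_pos: [0.5778, 0.0193, 0.1252]
tcp_rot: [0.988, -0.157, -0.0, 0.0]
contact_force: [-0.1, 0.1, -0.3]
opening: 0.0
finger_force: 0.2
t 4.5 tcp in case mm [  5.2  44.6 125.2] F case [-0.1  0.1 -0.3] open 0.0
tool x yaw -18.02 q [-0.14  0.19  1.9  -0.    1.05  1.74]
time: 4.8
eef_pos: [0.5787, 0.019, 0.1253]
tcp_rot: [0.988, -0.157, -0.0, 0.0]
contact_force: [-0.7, 0.2, 0.5]
opening: 0.002
finger_force: 0.3
t 4.8 tcp in case mm [  6.2  44.6 125.3] F case [-0.7 -0.1  0.5] open 0.0
tool x yaw -18.02 q [-0.14  0.19  1.9  -0.    1.05  1.74]
```

```bash
python3 -m crank '[[[1,0,0],0,255],[[1,0,0],0,255],[[1,0,0],0,255]]'; python3 -c "import w"; python3 -m crank '[[[1,0,0],0,255],[[1,0,0],0,255],[[1,0,0],0,255]]'; python3 - <<'E'
from w import *
c=read_camera("wrist"); cv2.imwrite("pics/w3.png",cv2.resize(c["frame"][60:260,150:450],None,fx=2,fy=2))
E
```

```text
time: 5.1
eef_pos: [0.5797, 0.0188, 0.1253]
tcp_rot: [0.988, -0.157, 0.0, -0.0]
contact_force: [0.0, -0.1, -1.0]
opening: 0.001
finger_force: 0.2
t 5.1 tcp in case mm [  7.3  44.7 125.3] F case [ 0.1 -0.1 -1. ] open 0.0
tool x yaw -18.02 q [-0.14  0.19  1.9   0.    1.05  1.74]
time: 5.4
eef_pos: [0.5807, 0.0185, 0.1253]
tcp_rot: [0.988, -0.157, 0.0, -0.0]
contact_force: [-0.6, -0.3, -1.2]
opening: -0.003
finger_force: 0.3
t 5.4 tcp in case mm [  8.2  44.7 125.3] F case [-0.5 -0.5 -1.2] open -0.0
tool x yaw -18.02 q [-0.14  0.19  1.9   0.    1.05  1.74]
```

View pics/w3.png

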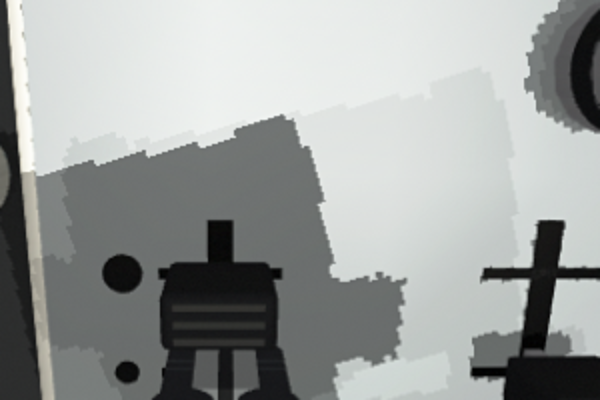

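The crop shows the left tab (centre about (218,305)) touching the shut fingers, close to the fully-open mark with some slot left. I keep creeping until the stop is felt.

```bash
python3 -m crank '[[[1,0,0],0,255],[[1,0,0],0,255]]'; python3 -c "import w"; python3 -m crank '[[[1,0,0],0,255],[[1,0,0],0,255]]'; python3 - <<'E'
from w import *
c=read_camera("top"); P=cloud(c); z=P[...,2]; L=Rc.inv().apply((P-o).reshape(-1,3)).reshape(P.shape)*1000
m=(z>.138)&(z<.155)&(abs(L[...,1]-45)<22)&(abs(L[...,0]-18)<35)
if m.any(): print(m.sum(),np.percentile(L[m],[2,98],axis=0).round(1))
E
```

```text
time: 5.65
eef_pos: [0.5808, 0.0184, 0.1253]
tcp_rot: [0.988, -0.157, -0.001, -0.0]
contact_force: [-4.2, 1.7, 3.8]
opening: -0.003
finger_force: 2.5
t 5.65 tcp in case mm [  8.3  44.7 125.3] F case [-4.5  0.3  3.8] open -0.0
tool x yaw -18.01 q [-0.14  0.19  1.89  0.    1.06  1.74]
time: 5.85
eef_pos: [0.5808, 0.0184, 0.1253]
tcp_rot: [0.988, -0.157, -0.003, -0.0]
contact_force: [-7.8, 2.4, 4.3]
opening: -0.001
finger_force: 4.1
t 5.85 tcp in case mm [  8.4  44.7 125.3] F case [-8.2 -0.2  4.3] open -0.0
tool x yaw -18.01 q [-0.14  0.19  1.89  0.    1.06  1.74]
```

The end stop is at TCP x = 8.4 mm, with force rising to 8 N. I back off, lift, cross over and go down in front of the right lever.

```bash
python3 -m crank '[[[-20,0,0],0,255],[[-41,0,0],0,255],[[-41,0,-40],0,255],[[-41,20,-55],0,255],[[-41,60,-55],0,255],[[-41,90,-55],0,255],[[-41,90,-55],0,255],[[-41,90,-30],0,255],[[-41,90,0],0,255],[[-41,90,0],0,255]]';  python3 -c "import w"; python3 -m crank '[[[0,0,0],0,255],[[6,0,0],0,255],[[12,0,0],0,255],[[18,0,0],0,255],[[22,0,0],0,255],[[26,0,0],0,255],[[30,0,0],0,255],[[33,0,0],0,255],[[33,0,0],0,255]]';  python3 -c "import w"
```

```text
time: 6.9
eef_pos: [0.5132, -0.0538, 0.1212]
tcp_rot: [0.988, -0.157, -0.004, -0.001]
contact_force: [0.3, 0.7, -0.2]
opening: -0.001
finger_force: 0.0
t 6.9 tcp in case mm [-33.5 -44.9 121.2] F case [ 0.   0.8 -0.2] open -0.0
tool x yaw -18.01 q [-0.3   0.06  2.05  0.    1.04  1.58]
time: 7.8
eef_pos: [0.5481, -0.0657, 0.1256]
tcp_rot: [0.988, -0.157, 0.001, 0.0]
contact_force: [-1.2, 0.3, -0.3]
opening: -0.001
finger_force: 0.0
t 7.8 tcp in case mm [  3.3 -45.5 125.6] F case [-1.3 -0.1 -0.3] open -0.0
tool x yaw -18.03 q [-0.3   0.13  1.97 -0.    1.04  1.58]
```

```bash
python3 -m crank '[[[1,0,0],0,255],[[2,0,0],0,255],[[3,0,0],0,255],[[4,0,0],0,255],[[4,0,0],0,255]]';  python3 -c "import w"; python3 -m crank '[[[1,0,0],0,255],[[1,0,0],0,255],[[1,0,0],0,255]]';  python3 -c "import w"
```

```text
time: 8.3
eef_pos: [0.5509, -0.0666, 0.1253]
tcp_rot: [0.988, -0.157, 0.0, 0.0]
contact_force: [-0.7, -0.2, -0.7]
opening: -0.001
finger_force: 0.1
t 8.3 tcp in case mm [  6.3 -45.4 125.3] F case [-0.6 -0.4 -0.7] open -0.0
tool x yaw -18.02 q [-0.3   0.14  1.96 -0.    1.05  1.58]
time: 8.6
eef_pos: [0.5519, -0.0669, 0.1253]
tcp_rot: [0.988, -0.157, 0.0, 0.0]
contact_force: [-1.6, -0.7, -0.6]
opening: -0.001
finger_force: 0.2
t 8.6 tcp in case mm [  7.3 -45.4 125.3] F case [-1.3 -1.2 -0.6] open -0.0
tool x yaw -18.02 q [-0.3   0.14  1.96 -0.    1.05  1.58]
```

```bash
python3 -m crank '[[[1,0,0],0,255],[[1,0,0],0,255],[[1,0,0],0,255]]';  python3 -c "import w"; python3 -m crank '[[[1,0,0],0,255],[[1,0,0],0,255],[[1,0,0],0,255]]';  python3 -c "import w"; python3 -m crank '[[[1,0,0],0,255],[[1,0,0],0,255]]';  python3 -c "import w"
```

```text
time: 8.9
eef_pos: [0.5528, -0.0671, 0.1253]
tcp_rot: [0.988, -0.157, -0.0, -0.0]
contact_force: [-0.1, -0.1, -1.1]
opening: -0.001
finger_force: 0.2
t 8.9 tcp in case mm [  8.2 -45.3 125.3] F case [-0.  -0.2 -1.1] open -0.0
tool x yaw -18.02 q [-0.3   0.14  1.95  0.    1.05  1.58]
time: 9.2
eef_pos: [0.5529, -0.0672, 0.1253]
tcp_rot: [0.988, -0.156, -0.001, -0.0]
contact_force: [-5.1, 0.3, 2.8]
opening: 0.005
finger_force: 2.6
t 9.2 tcp in case mm [  8.3 -45.3 125.3] F case [-4.9 -1.2  2.8] open 0.01
tool x yaw -18.01 q [-0.3   0.14  1.95 -0.    1.05  1.58]
time: 9.4
eef_pos: [0.5529, -0.0672, 0.1253]
tcp_rot: [0.988, -0.156, -0.003, -0.0]
contact_force: [-8.6, 2.7, 4.9]
opening: 0.003
finger_force: 4.2
t 9.4 tcp in case mm [  8.4 -45.4 125.3] F case [-9.  -0.1  4.9] open 0.0
tool x yaw -18.0 q [-0.3   0.14  1.95 -0.    1.05  1.58]
```

The right lever also meets its stop at 8.4 mm. Back off, rise clear and check.

```bash
python3 -m crank '[[[-15,0,0],0,255],[[-40,0,0],0,255],[[-60,0,-40],0,255],[[-90,0,-80],0,255],[[-90,50,-100],0,255],[[-90,100,-100],0,255],[[-90,150,-100],0,255],[[-90,150,-100],0,255],[[-90,150,-100],0,255]]'; python3 - <<'E'
from w import *
for n in("top","scene"):
    c=read_camera(n); c0=np.load(n+".npy",allow_pickle=True).item()
    P=cloud(c); z=P[...,2]; L=Rc.inv().apply((P-o).reshape(-1,3)).reshape(P.shape)*1000
    for s in(1,-1):
        m=(z>.138)&(z<.152)&(abs(L[...,1]-s*45)<22)&(abs(L[...,0])<50)
        if m.any(): print(n,s,m.sum(),np.percentile(L[m],[2,98],axis=0).round(1))
    if n=="top": cv2.imwrite("pics/f.png",np.hstack([x["frame"][80:270,200:420] for x in(c0,c)]))
E
```

```text
time: 10.3
eef_pos: [0.4228, -0.1838, 0.2256]
tcp_rot: [0.987, -0.158, 0.001, 0.0]
contact_force: [-0.8, 0.9, -0.3]
opening: 0.003
finger_force: 0.0
t 10.3 tcp in case mm [ -79.2 -196.5  225.6] F case [-1.   0.6 -0.3] open 0.0
tool x yaw -18.22 q [-0.63 -0.2   2.09  0.    1.25  1.26]
top 1 83 [[ 17.8  33.8 141.4]
 [ 31.2  58.2 149.7]]
top -1 86 [[ 17.6 -55.6 141.4]
 [ 31.1 -31.4 149.7]]
scene 1 82 [[ 19.9  31.4 138.7]
 [ 33.6  56.  149.9]]
scene -1 92 [[ 19.7 -58.3 138.4]
 [ 33.4 -32.9 149.7]]
```

View pics/f.png

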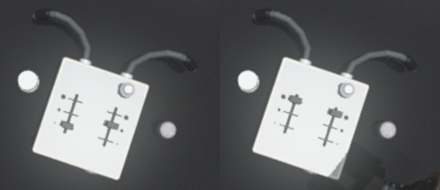

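The before (left) and after (right) views show both tabs at the rear marks, (295,99) and (335,113), with tab centre x ≈ 25 mm. The lens, jar and eyepiece have not moved, and the arm is clear.

```bash
python3 -m crank '[[[0,0,0],0,255],[[0,0,0],0,255],[[0,0,0],0,255]]'; python3 -c "
from plant import ctrl; print(ctrl.sign_off())"
```

```text
time: 10.7
eef_pos: [0.4231, -0.1817, 0.2252]
tcp_rot: [0.988, -0.156, -0.0, -0.0]
contact_force: [-0.1, 1.1, -0.8]
opening: -0.002
finger_force: 0.0
the job is handed in; nothing more can be done
None
```

Both shutter levers are at their far end stops (contact force about 9 N at most), the lens, jar and eyepiece look unmoved, the arm is clear, and I handed the job in at 10.7 s; no verdict came back.

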